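# Load the label unwinder and hold its tensioner back

### The job

The label unwinder has run out: take the empty cardboard core off its hub and stand it upright on the desk clear of the unwinder, then slip the white label roll over the hub so that it lies flat on the turntable, and let go. Then push the sprung tensioner arm back by its orange tab, past its ratchet click and on until it is near its end stop, and keep holding it there against the spring so that I can thread the strip (the pawl is only a safety catch): finish while still holding it. Leave the yellow roll, the masking tape and the mouse where they are.

Things in the scene. Friction and masses are not known exactly. Their poses are not given: they have to be found in the camera images.
- empty_core: The empty cardboard core left on the hub: an open tube of 33 mm outer and 27 mm inner diameter, 40 mm tall, 18 g, standing on the turntable round the hub (top 60 mm above the desk). Origin: centre of its underside; z up along its axis. Free desk to stand it on: about x 0.55, y -0.265, right of the rolls.
- label_roll: The roll of white labels to load: 60 mm diameter, 40 mm tall, 90 g, standing on its flat face on the desk with a 27 mm core hole right through it, axis vertical. Origin: centre of its underside; z up along the core. Take it across its diameter from above.
- spare_roll: An identical roll with yellow labels, standing on the desk; leave it alone. Origin: centre of its underside. White and yellow may stand in either place.
- unwinder: Label unwinder, fixed to the desk: grey base plate 170 x 260 mm, top 14 mm high. Origin under its centre on the desk; x to its back (away from the robot at yaw 0), y to its left, z up. Left: turntable and hub; right: tensioner arm, swinging level; back middle: brass pawl slider (guide 38 mm high) with a fixed guide roller (18 mm diameter, 66 mm tall) on each side. Nothing is taller than 70 mm.
- hub (a point): Centre of the black turntable (88 mm diameter), on its top face, 20 mm above the desk. From it the grey hub rises a further 26 mm: 23 mm diameter, the last 7 mm tapering to 14 mm. The loaded roll's underside lies on this face with its axis through this point; 65 mm around it and above the turntable is clear for fingers.
- pivot (a point): On the vertical axis of the tensioner arm's hinge, 40 mm above the desk.
- push_tab (a point): Middle of the top edge of the orange upright push tab at the arm's free end, 60 mm above the desk, 96 mm from the pivot axis; moves with the arm. The tab reaches down to 20 mm, is 30 mm wide along the arm and 8 mm thick (4 mm either side of this point). Push it level, at right angles to the arm, towards the unwinder's back. Next part: idler roller (20 mm diameter, 70 mm tall) 62 mm from the pivot.
- tensioner_arm: The steel tensioner arm with idler block, idler roller and push tab. Origin on the pivot axis at desk height; x points along the arm to the tab, z up. A torsion spring drives it to the front: about 3 N at the tab at rest, about 7 N when pushed fully back, and some 3 N more while the tooth passes the pawl.
- tensioner (a joint): Arm angle, rad, counter-clockwise from above about the pivot: 0 at rest (front stop), grows as the tab is pushed back. The tooth lifts the pawl from about 0.2; it clicks in behind at about 0.6. Let go after that, the arm falls back to about 0.57 and stays on the pawl. End stop at 0.95. Held back means 0.72 or more.
- pawl (a joint): Brass pawl slider in m: 0 when home (sprung towards the arm), grows as the tooth pushes it to the back, about 0.005 at most, and snaps back to 0 at the click. Works by itself.
- tape_roll: Roll of masking tape, 96 mm diameter, 25 mm tall, lying on the desk; a bystander. Origin: centre of its underside.
- mouse: Black mouse, 100 x 58 x 34 mm, a bystander. Origin: centre of its underside.
Mind the look-alikes: they are no part of the job. What is shaped like the label_roll but green or turquoise is not meant. There is more than one size of the empty_core; the job needs the smaller.

How it is judged:
By the outcome, as a careful person would: the job done as asked, in the order asked, and still so for the second after the job is handed in, while the arm keeps its last pose, push and grip.
It also fails if it takes over 64 s, if anything falls off the work surface, if the arm or the gripper's body presses on something with over 40 N, if the wrist force passes 120 N, or if a joint passes its speed limit or range.

### The arm

A 6-joint arm with a two-finger parallel gripper is mounted at the origin on a cart in front of the work surface, level with it; the furniture and walls round the work are solid. World frame = base frame: x ahead of the robot, y to its left, z up, the work surface at z = 0. Lengths are in mm, angles in rad, forces in N, time in s.
With the tool pointing down it reaches from about 300 to 775 mm from the base axis. Payload 14.6 kg.
Tool frame: the origin (TCP) lies on the centre line of the jaws, within the pads' length; the fingertips stand ahead of it and the grasp point (between the pads) is the TCP (manip.tip_reach is the z of the fingertips in the tool frame, in mm); z points along the fingers, y is the direction in which the jaws open and shut (so a half turn about z gives the same grasp; the last joint's range is limited). The gripper opens to 94 mm and grips with 3 to 60 N. Pads are 16 mm wide; open, the fingers measure 119 mm over their backs; the gripper's body (75 mm by 177 mm) begins 78 mm behind the grasp point.
Start: joints at [-1.304, 0.3, 1.521, -0, 1.321, -0.067], TCP at [180.192, -519.635, 224.446] pointing down, gripper open.
Joint ranges: [-3.03, 3.03], [-0.79, 2.21], [0.23, 2.52], [-1.04, 4.18], [0, 3.07], [-2.55, 2.55]. Speed limits (rad/s): [2.22, 2.22, 2.57, 3.14, 3.14, 3.14].

### API

Orientations are given as [roll, pitch, yaw] about the fixed x, y, z axes, in that order (R = Rz(yaw) Ry(pitch) Rx(roll)).
In Python, from cell import manip, camera, search_frame, masks_of, tip_of gives the robot as it stands.
- The arm moves only by the tool send_rows, never from a script. Its argument "plan" is a list of rows, each an object with "travel": the shift along the tool's x, y, z in mm, a list of three; "delta_rot": the turn, a rotation vector about the tool's x, y, z in degrees, a list of three; "fingers": the gripper's target within -1 to 1 (shut at 1, half-way at 0, fully open at -1). In form: [{"travel": [dx, dy, dz], "delta_rot": [wx, wy, wz], "fingers": fingers}, ...]. A call has 1 to 20 rows; each row shifts and turns the commanded pose from where the row before left it, along the tool's axes as they then stand; what a row does not reach is not made up. A row lasts 1/8 s, in which the tool goes at most 62.5 mm and 10.7 degrees, less where a joint would pass 70% of its speed; a pose out of reach is approached as far as the arm can. A call is refused whole if a number of a shift passes 62.5 or a number of a turn 10.7, either way. A call with a gripper value outside its range is refused whole. The fingers move at their own pace and stop on an object; "grip_force" is the grip in N (left out, the last holds). Time passes only in rows, so rows that do not move let the fingers close. It gives the time, the measured TCP pose, the force and the opening at its end, in the units of the state.
- manip.read_state(): the state, without advancing time (a new reading comes with each control period).
- camera(name): name is "side" or "top"; returns a dict with "color" (420x560x3 uint8, red, green, blue), "z_map" (420x560 float32, mm along the optical axis (not along the pixel's ray), 0 where there is no reading), "fov_y" (degrees; the focal length in pixels is half the picture's height over the tangent of half this angle, whatever the lens; pixels are square), "cx", "cy" (the principal point, pixels), "k1" (the pictures are not rectified: a ray, as slopes to the right and down, at radius r is drawn at 1 + k1 r^2 times it, then the intrinsics apply), "world_from_camera" (4x4, takes a point from camera to world coordinates). Camera axes: x right, y up, looking along -z (the intrinsics and any distortion apply to the point x, -y, -z); pixel columns grow to the right and rows downward; lengths in mm; the calibration is good to about 2 mm. A picture is of the moment at which its call begins.
- manip.sign_off(): hands the job in, once; it reports no verdict.
Trained networks look in the newest picture that a camera, given by its name, has taken for a name from the list of things; names that differ only in an ending like _2 or _b are one class to them, and where a whole thing is asked for, a point or a joint stands for the part that bears it (a point fixed in the world has none). Each returns a list of dicts, best first, with "confidence" (0 to 1); they miss things now and then, are a little off and sometimes report something else, mostly with a low value. They report only what shows in the picture. A call takes as long as a camera call. They do not tell look-alikes from the thing itself.
- search_frame(name, camera): "at" ([x, y, z] in mm, in the coordinates of the camera as it stood for that picture, good to about 4 mm: the middle of the surface that is visible of it).
- masks_of(name, camera): "region" (420x560 bool, what is visible of it).
- tip_of(name, camera): "at" ([x, y, z] in mm, in the coordinates of the camera as it stood for that picture, good to about 4 mm: a listed point, or the origin of a listed thing).
The state is a dict: "clock": time; "joints": joint angles; "qd": joint speeds; "effort": joint torques, N m; "eef_pos": TCP position; "eef_rot": TCP orientation; "wrist_force": force on the tool from outside, world axes, zero at the start; "moment": the same for the moment, N m; "finger_gap": finger opening in mm.
Only numpy, scipy, OpenCV 4.12 (cv2) and the standard library are available. Lean on these libraries where they do the work, as an engineer would, in place of code of your own. Each camera call takes 0.05 s, during which the arm holds its last target. There are 200 camera calls.

## Working session

There is one attempt and no reset: what is moved stays moved. The work goes in short steps, Python scripts to look and compute and a tool call to move; the robot and the scene stay as the last step left them, time stands still between calls to the robot, and variables do not carry over. Pictures are saved under pics/ and viewed, about 8 in all and at most 12, crops included, and the job is handed in when it is done.

Besides the shell and the picture viewer there is one more tool, called after ">>>" by a JSON object that holds its "method" and its "body". send_rows: Moves the arm, as the interface text tells. Its arguments: {"type":"object","properties":{"plan":{"type":"array"},"grip_force":{"type":"number"}},"required":["plan"]}

```bash
ls; mkdir -p pics; cat > h.py <<'E'
import numpy as np, cv2
from cell import manip, camera, search_frame, masks_of, tip_of
def K(c):
    h,w=c['color'].shape[:2]; f=h/2/np.tan(np.radians(c['fov_y'])/2)
    return np.array([[f,0,c['cx']],[0,f,c['cy']],[0,0,1]])
def world(c,px):
    "pixels (N,2) with depth -> world points"
    px=np.atleast_2d(px).astype(float); z=c['z_map'][px[:,1].astype(int),px[:,0].astype(int)]
    u=cv2.undistortPoints(px[:,None,:],K(c),np.array([c['k1'],0,0,0.]))[:,0] if 0 else und(c,px)
    P=np.c_[u[:,0]*z,-u[:,1]*z,-z,np.ones(len(z))]
    return (P@c['world_from_camera'].T)[:,:3]
def und(c,px):
    k=K(c); d=(px-[c['cx'],c['cy']])/k[0,0]; u=d.copy()
    for _ in range(20): u=d/(1+c['k1']*(u**2).sum(1,keepdims=True))
    return u
def tow(c,p): return (c['world_from_camera']@np.r_[p,1])[:3]
def save(c,name,crop=None,s=1):
    im=c['color'][...,::-1]
    if crop: x0,y0,x1,y1=crop; im=im[y0:y1,x0:x1]
    cv2.imwrite('pics/'+name+'.png',cv2.resize(im,None,fx=s,fy=s,interpolation=cv2.INTER_CUBIC))
E
python3 - <<'E'
from h import *
np.set_printoptions(precision=1,suppress=True)
for n in('top','side'):
    c=camera(n); save(c,n+'0',s=1.4)
    print(n,c['fov_y'],c['k1'],c['world_from_camera'][:3,3])
    for t in('empty_core','label_roll','spare_roll','unwinder','hub','pivot','push_tab','tape_roll','mouse'):
        print(t,[(round(d['confidence'],2),tow(c,d['at'])) for d in tip_of(t,n)])
s=manip.read_state();print(s); print(manip.tip_reach)
E
```

```text
pics
top 43.394173497486086 -0.03926608067707452 [ 269.5   24.3 1660.2]
empty_core [(0.53, array([492.6, 382.6,  -4.8])), (0.43, array([488.9, 251.8,  19.4]))]
label_roll [(0.66, array([568. , -50.6,   0.3])), (0.65, array([ 614.3, -153. ,   -0.7])), (0.61, array([469.5, -49.3,  -0.2]))]
spare_roll [(0.64, array([ 480.3, -182.4,   -2.9])), (0.58, array([ 713.2, -206.4,    3.2]))]
unwinder [(0.76, array([504.5, 181.4,  -2.1])), (0.58, array([ 477.9, -183.6,   -0.6])), (0.44, array([ 613.4, -151.9,   -1.1]))]
hub [(0.72, array([489.3, 248.3,  17.9]))]
pivot [(0.6, array([527.8, 161.8,  38.2]))]
push_tab [(0.57, array([510.6,  72.8,  60.5]))]
tape_roll [(0.82, array([ 462.9, -357.5,   -0.1]))]
mouse [(0.86, array([ 715.2, -207. ,    1.5]))]
side 42.8337183479601 -0.07373114967265008 [ 434.6 1211.9  724.1]
empty_core [(0.92, array([497.2, 384.3,   2.3])), (0.72, array([490.4, 248. ,  22.6])), (0.38, array([ 465.2, -356.6,    1.6]))]
label_roll [(0.69, array([569.9, -40.9,   6. ])), (0.6, array([469.6, -40. ,   2.7])), (0.58, array([ 616.5, -145.7,    0.4]))]
spare_roll [(0.67, array([ 480.9, -180.3,   -4.8]))]
unwinder [(0.85, array([517.8, 184.1,   0.8])), (0.38, array([528.3, 169.8,  38.6]))]
hub [(0.78, array([489.6, 252.5,  19. ]))]
pivot [(0.87, array([527.7, 170.3,  43.4]))]
push_tab [(0.76, array([507.7,  76.9,  58.8]))]
tape_roll [(0.97, array([ 464.8, -356.3,    1.8])), (0.43, array([528. , 173.5,  -1.8])), (0.33, array([ 615.4, -146.9,    2.3]))]
mouse [(0.98, array([ 712.9, -204.3,   -2. ]))]
{'clock': 1.0, 'joints': array([-1.3,  0.3,  1.5,  0. ,  1.3, -0.1]), 'qd': array([ 0.,  0.,  0.,  0., -0., -0.]), 'effort': array([  0. , -53.2, -35.3,   0.1,   0. ,  -0. ]), 'eef_pos': array([ 180.2, -519.6,  224.4]), 'eef_rot': array([ 3.1, -0. ,  0.3]), 'wrist_force': array([-0. ,  0.5,  0.1]), 'moment': array([0., 0., 0.]), 'finger_gap': 94.06069778055341}
19.0
```

View pics/top0.png

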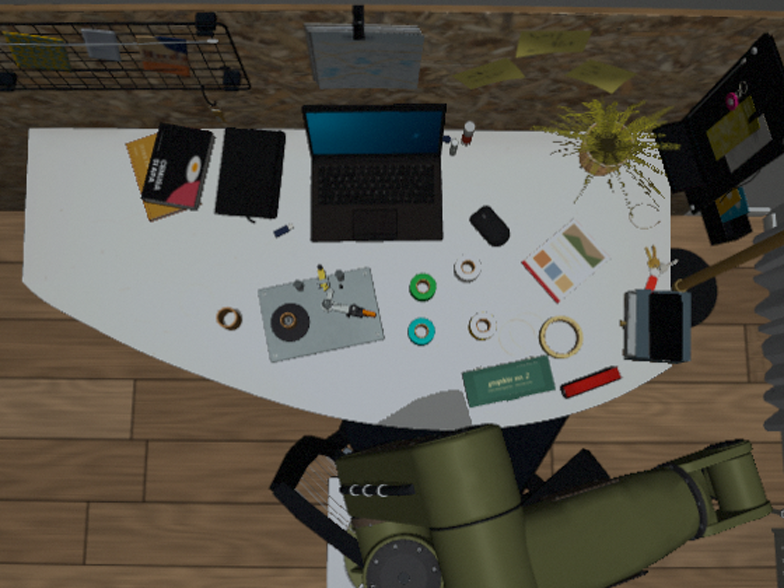

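View pics/side0.png

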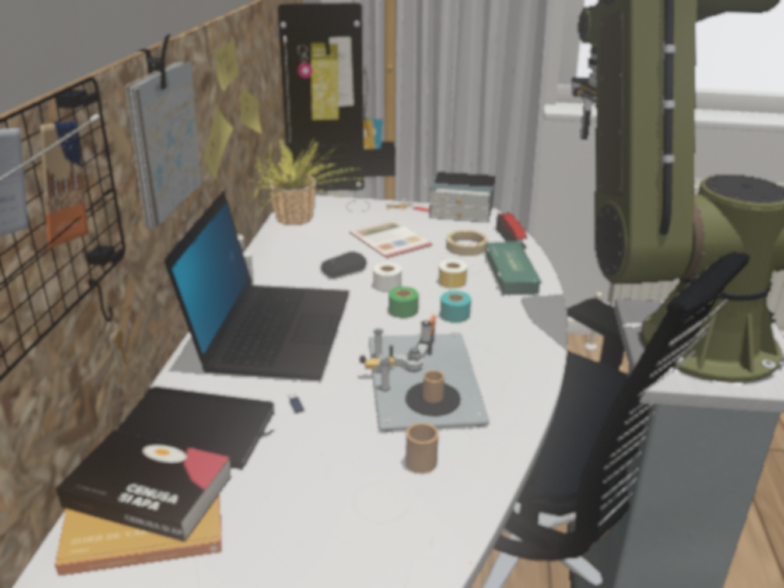

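Side picture: the white roll is at (388,277), the yellow one at (453,273), with green at (403,302) and turquoise at (455,306). The small core is on the hub at (433,387) and the larger decoy core on the desk at (422,447). I'll measure these and confirm in a crop.

```bash
python3 - <<'E'
from h import *
np.set_printoptions(precision=1,suppress=True)
c=camera('top'); s=camera('side'); save(s,'side_crop',(220,150,380,350),3)
def allw(c):
    g=np.stack(np.meshgrid(np.arange(560),np.arange(420)),-1).reshape(-1,2)
    return g,world(c,g)
for n,cc in(('top',c),('side',s)):
    g,W=allw(cc); col=cc['color'].reshape(-1,3)
    for nm,xy,r,zl,zh in(('white',(615,-150),45,34,46),('yellow',(480,-181),45,34,46),('core',(490,250),30,54,66),('bigcore',(495,383),45,30,90),('tab',(509,75),30,52,66),('table',(490,250),60,14,24)):
        m=(np.hypot(*(W[:,:2]-xy).T)<r)&(W[:,2]>zl)&(W[:,2]<zh)
        P=W[m]
        if nm=='tab':
            cm=col[m].astype(int); k=(cm[:,0]>cm[:,2]+70); P=P[k]
        if len(P)<4: print(n,nm,len(P));continue
        ce,ra=cv2.minEnclosingCircle(P[:,:2].astype(np.float32))
        print(n,nm,len(P),'circ',np.array(ce),ra,'mean',P.mean(0),'ext',P.min(0),P.max(0),'medcol',np.median(col[m],0))
    # base plate rect
    m=(np.hypot(*(W[:,:2]-(510,182)).T)<190)&(W[:,2]>9)&(W[:,2]<19)
    print('base',cv2.minAreaRect(W[m][:,:2].astype(np.float32)))
    m=(np.hypot(*(W[:,:2]-(550,-265)).T)<45)
    print('free spot z',W[m][:,2].min() if m.any() else None,W[m][:,2].max() if m.any() else None)
E
```

```text
top white 211 circ [ 613.9 -149.4] 30.81403160095215 mean [ 613.6 -148.6   39.8] ext [ 584.5 -177.9   34. ] [ 643.4 -120.6   45.6] medcol [168. 174. 179.]
top yellow 207 circ [ 483.  -181.4] 30.243379592895508 mean [ 482.  -180.5   39.3] ext [ 453.2 -210.5   34.1] [ 512.8 -151.2   45.9] medcol [168. 174. 179.]
top core 33 circ [488.9 248.8] 16.133869171142578 mean [488.4 248.2  58.3] ext [473.1 232.7  54.2] [504.2 264.9  65.7] medcol [102.  76.  48.]
top bigcore 112 circ [494.2 384.5] 23.548391342163086 mean [494.2 384.4  48.6] ext [471.3 361.8  30.4] [516.1 407.6  61.3] medcol [118.   91.5  63.5]
top tab 16 circ [507.1  71.8] 12.982083320617676 mean [505.7  72.9  58.2] ext [501.5  59.5  52.2] [511.3  84.1  64.7] medcol [147.  92.  16.]
top table 604 circ [489.9 250.2] 59.73094940185547 mean [489.5 248.   18.3] ext [430.8 191.2  14. ] [548.4 308.6  23.9] medcol [38. 38. 40.]
base ((512.1189575195312, 174.5895233154297), (338.40478515625, 369.88775634765625), 68.99197387695312)
free spot z -16.05147397228893 13.35890110212381
side white 181 circ [ 616.1 -144.7] 33.06476974487305 mean 
[... 287 characters left out ...]
8.38274574279785 mean [490.5 254.3  58.9] ext [474.8 236.7  54.2] [505.9 271.5  63.3] medcol [153. 130. 106.]
side bigcore 505 circ [494.5 388.9] 25.095901489257812 mean [494.9 391.1  46.1] ext [472.6 364.   30.3] [517.2 412.9  59.6] medcol [137. 118. 101.]
side tab 13 circ [505.9  75.5] 12.543859481811523 mean [505.7  77.4  59.9] ext [502.5  63.3  55.7] [509.   87.8  62.5] medcol [210. 156. 126.]
side table 1005 circ [490. 250.] 59.911006927490234 mean [489.  261.8  18.5] ext [431.5 194.3  14. ] [549.9 309.4  24. ] medcol [104. 102. 100.]
base ((560.1337890625, 196.79837036132812), (273.40618896484375, 265.9856872558594), 12.539179801940918)
free spot z -2.5880173964986852 6.687867034410601
```

View pics/side_crop.png

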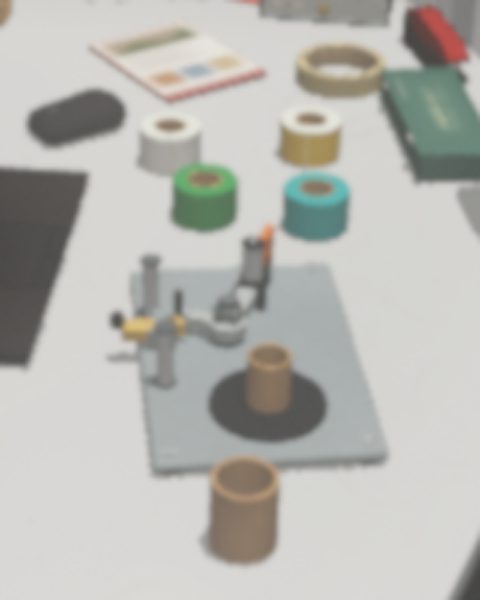

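The crop confirms it. White is at (170,143) in the crop, about (614,-149) in the world; yellow, green and turquoise are clearly other rolls. The core on the hub at (268,378) is the smaller of the two. First I'll turn the tool to yaw 0.

>>> {"method": "send_rows", "body": {"plan": [{"travel": [0, 0, 0], "delta_rot": [0, 0, 9], "fingers": -1}, {"travel": [0, 0, 0], "delta_rot": [0, 0, 9], "fingers": -1}]}}

```text
clock: 1.35
eef_pos: [180.2, -519.6, 224.4]
eef_rot: [3.142, -0.0, 0.014]
wrist_force: [-0.2, -0.9, 0.4]
finger_gap: 93.8
```

>>> {"method": "send_rows", "body": {"plan": [{"travel": [15.4, -38.5, 0], "delta_rot": [0, 0, 0.8], "fingers": -0.3}, {"travel": [15.4, -38.5, 5], "delta_rot": [0, 0, 0], "fingers": -0.3}, {"travel": [15.4, -38.5, 5], "delta_rot": [0, 0, 0], "fingers": -0.3}, {"travel": [15.4, -38.5, 5], "delta_rot": [0, 0, 0], "fingers": -0.3}, {"travel": [15.4, -38.5, 5], "delta_rot": [0, 0, 0], "fingers": -0.3}, {"travel": [15.4, -38.5, 5], "delta_rot": [0, 0, 0], "fingers": -0.3}, {"travel": [15.4, -38.5, 5], "delta_rot": [0, 0, 0], "fingers": -0.3}, {"travel": [15.4, -38.5, 5], "delta_rot": [0, 0, 0], "fingers": -0.3}, {"travel": [15.4, -38.5, 5], "delta_rot": [0, 0, 0], "fingers": -0.3}, {"travel": [15.4, -38.5, 5], "delta_rot": [0, 0, 0], "fingers": -0.3}, {"travel": [15.4, -38.5, 5], "delta_rot": [0, 0, 0], "fingers": -0.3}, {"travel": [15.4, -38.5, 5], "delta_rot": [0, 0, 0], "fingers": -0.3}, {"travel": [15.4, -38.5, 5], "delta_rot": [0, 0, 0], "fingers": -0.3}, {"travel": [15.4, -38.5, 5], "delta_rot": [0, 0, 0], "fingers": -0.3}, {"travel": [15.4, -38.5, 5], "delta_rot": [0, 0, 0], "fingers": -0.3}, {"travel": [15.4, -38.5, 5], "delta_rot": [0, 0, 0], "fingers": -0.3}, {"travel": [15.4, -38.5, 5], "delta_rot": [0, 0, 0], "fingers": -0.3}, {"travel": [15.4, -38.5, 5], "delta_rot": [0, 0, 0], "fingers": -0.3}, {"travel": [15.4, -38.5, 5], "delta_rot": [0, 0, 0], "fingers": -0.3}, {"travel": [15.4, -38.5, 5], "delta_rot": [0, 0, 0], "fingers": -0.3}]}}

```text
clock: 3.85
eef_pos: [483.7, 253.7, 129.3]
eef_rot: [-3.142, -0.0, 0.006]
wrist_force: [1.1, -0.6, 1.2]
finger_gap: 60.9
```

>>> {"method": "send_rows", "body": {"plan": [{"travel": [5, 3.5, 20], "delta_rot": [0, 0, 0], "fingers": -0.3}, {"travel": [0, 0, 20], "delta_rot": [0, 0, 0], "fingers": -0.3}, {"travel": [0, 0, 0], "delta_rot": [0, 0, 0], "fingers": -0.3}]}}

```text
clock: 4.22
eef_pos: [487.7, 248.6, 88.3]
eef_rot: [3.141, 0.002, 0.006]
wrist_force: [-1.2, -0.1, 0.2]
finger_gap: 61.0
```

>>> {"method": "send_rows", "body": {"plan": [{"travel": [1, -1.4, 22], "delta_rot": [0, 0, 0], "fingers": -0.3}, {"travel": [0, 0, 22], "delta_rot": [0, 0, 0], "fingers": -0.3}, {"travel": [0, 0, 0], "delta_rot": [0, 0, 0], "fingers": 0.6}, {"travel": [0, 0, 0], "delta_rot": [0, 0, 0], "fingers": 0.6}, {"travel": [0, 0, 0], "delta_rot": [0, 0, 0], "fingers": 0.6}, {"travel": [0, 0, 0], "delta_rot": [0, 0, 0], "fingers": 0.6}], "grip_force": 8}}

```text
clock: 4.97
eef_pos: [489.8, 250.4, 46.5]
eef_rot: [-3.141, -0.002, 0.006]
wrist_force: [-0.8, -0.7, 6.8]
finger_gap: 32.9
```

>>> {"method": "send_rows", "body": {"plan": [{"travel": [0, 0, -10], "delta_rot": [0, 0, 0], "fingers": 0.6}, {"travel": [0, 0, -20], "delta_rot": [0, 0, 0], "fingers": 0.6}, {"travel": [0, 0, -30], "delta_rot": [0, 0, 0], "fingers": 0.6}, {"travel": [0, 0, -30], "delta_rot": [0, 0, 0], "fingers": 0.6}]}}

```text
clock: 5.48
eef_pos: [489.2, 250.2, 137.0]
eef_rot: [-3.142, -0.0, 0.006]
wrist_force: [-0.0, 0.3, 0.0]
finger_gap: 33.5
```

```bash
python3 - <<'E'
from h import *
print(manip.read_state()['wrist_force'],manip.read_state()['eef_pos'])
s=camera('side'); save(s,'lift',(220,150,380,350),3)
E
```

```text
[-0.02695299  0.32316598  0.04212127] [489.16267191 250.199028   136.97103893]
```

View pics/lift.png

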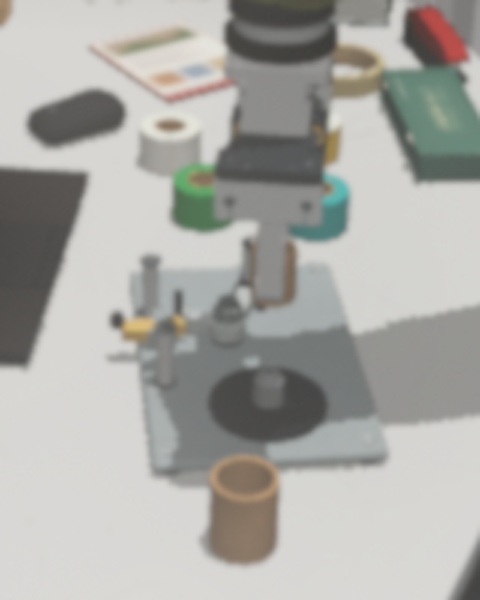

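The core is held at (275,270) in the crop and the hub is bare at (268,388). I'm carrying it to the free spot.

>>> {"method": "send_rows", "body": {"plan": [{"travel": [4.7, 39.6, 0], "delta_rot": [0, 0, 0], "fingers": 0.6}, {"travel": [4.7, 39.6, 0], "delta_rot": [0, 0, 0], "fingers": 0.6}, {"travel": [4.7, 39.6, 0], "delta_rot": [0, 0, 0], "fingers": 0.6}, {"travel": [4.7, 39.6, 0], "delta_rot": [0, 0, 0], "fingers": 0.6}, {"travel": [4.7, 39.6, 0], "delta_rot": [0, 0, 0], "fingers": 0.6}, {"travel": [4.7, 39.6, 0], "delta_rot": [0, 0, 0], "fingers": 0.6}, {"travel": [4.7, 39.6, 0], "delta_rot": [0, 0, 0], "fingers": 0.6}, {"travel": [4.7, 39.6, 0], "delta_rot": [0, 0, 0], "fingers": 0.6}, {"travel": [4.7, 39.6, 0], "delta_rot": [0, 0, 0], "fingers": 0.6}, {"travel": [4.7, 39.6, 0], "delta_rot": [0, 0, 0], "fingers": 0.6}, {"travel": [4.7, 39.6, 0], "delta_rot": [0, 0, 0], "fingers": 0.6}, {"travel": [4.7, 39.6, 0], "delta_rot": [0, 0, 0], "fingers": 0.6}, {"travel": [4.7, 39.6, 0], "delta_rot": [0, 0, 0], "fingers": 0.6}, {"travel": [0, 0, 20], "delta_rot": [0, 0, 0], "fingers": 0.6}, {"travel": [0, 0, 25], "delta_rot": [0, 0, 0], "fingers": 0.6}, {"travel": [0, 0, 15], "delta_rot": [0, 0, 0], "fingers": 0.6}, {"travel": [0, 0, 0], "delta_rot": [0, 0, 0], "fingers": 0.6}]}}

```text
clock: 7.65
eef_pos: [553.0, -263.9, 74.8]
eef_rot: [-3.141, 0.001, 0.006]
wrist_force: [-0.0, 0.0, 0.2]
finger_gap: 33.4
```

```bash
python3 - <<'E'
from h import *
s=camera('side'); save(s,'place',(240,100,440,250),4)
st=manip.read_state(); print(st['eef_pos'],st['wrist_force'],st['finger_gap'],st['joints'])
E
```

```text
[ 553.45777006 -264.14791152   75.82913657] [-1.06063292  0.07620442  1.14820095] 33.39576197271827 [-5.05017112e-01  5.90482799e-01  1.46875524e+00  8.78803503e-06
  1.08231330e+00  1.05987250e+00]
```

View pics/place.png

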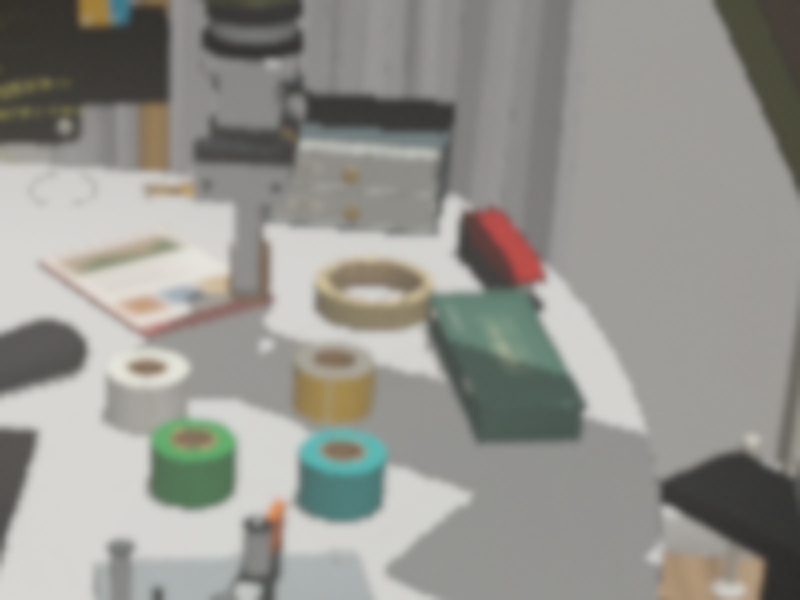

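The picture shows the core in the fingers at (262,270). The spot below it is clear of the leaflet, tape and rolls. I'm lowering it.

>>> {"method": "send_rows", "body": {"plan": [{"travel": [0, 0, 18], "delta_rot": [0, 0, 0], "fingers": 0.6}, {"travel": [0, 0, 18], "delta_rot": [0, 0, 0], "fingers": 0.6}, {"travel": [0, 0, 8], "delta_rot": [0, 0, 0], "fingers": 0.6}, {"travel": [0, 0, 2], "delta_rot": [0, 0, 0], "fingers": 0.6}, {"travel": [0, 0, 0], "delta_rot": [0, 0, 0], "fingers": 0.6}]}}

```text
clock: 8.32
eef_pos: [553.5, -264.3, 29.7]
eef_rot: [3.141, -0.0, 0.006]
wrist_force: [0.1, 0.0, 0.0]
finger_gap: 33.1
```

>>> {"method": "send_rows", "body": {"plan": [{"travel": [0, 0, 1.5], "delta_rot": [0, 0, 0], "fingers": 0.6}, {"travel": [0, 0, 1.5], "delta_rot": [0, 0, 0], "fingers": 0.6}, {"travel": [0, 0, 0], "delta_rot": [0, 0, 0], "fingers": 0.6}]}}

```text
clock: 8.7
eef_pos: [553.4, -264.3, 26.6]
eef_rot: [3.141, -0.0, 0.006]
wrist_force: [0.0, -0.9, 0.9]
finger_gap: 33.2
```

>>> {"method": "send_rows", "body": {"plan": [{"travel": [0, 0, 0.8], "delta_rot": [0, 0, 0], "fingers": 0.6}, {"travel": [0, 0, 0], "delta_rot": [0, 0, 0], "fingers": 0.2}, {"travel": [0, 0, 0], "delta_rot": [0, 0, 0], "fingers": -0.2}, {"travel": [0, 0, 0], "delta_rot": [0, 0, 0], "fingers": -0.2}, {"travel": [0, 0, -10], "delta_rot": [0, 0, 0], "fingers": -0.2}, {"travel": [0, 0, -30], "delta_rot": [0, 0, 0], "fingers": -0.2}, {"travel": [0, 0, -40], "delta_rot": [0, 0, 0], "fingers": -0.8}, {"travel": [15, -29, 0], "delta_rot": [0, 0, 0], "fingers": -1}, {"travel": [15, -29, 0], "delta_rot": [0, 0, 0], "fingers": -1}, {"travel": [15, -29, 0], "delta_rot": [0, 0, 0], "fingers": -1}, {"travel": [15, -28, 0], "delta_rot": [0, 0, 0], "fingers": -1}, {"travel": [0, 0, 0], "delta_rot": [0, 0, 0], "fingers": -1}]}}

```text
clock: 10.2
eef_pos: [613.3, -147.2, 106.2]
eef_rot: [3.142, -0.001, 0.008]
wrist_force: [-0.4, -0.5, 0.4]
finger_gap: 94.1
```

```bash
python3 - <<'E'
from h import *
np.set_printoptions(precision=1,suppress=True)
s=camera('side'); save(s,'roll',(240,100,440,250),4)
st=manip.read_state(); print(st['eef_pos'],st['finger_gap'])
c=camera('top')
for cc in(s,c):
    g=np.stack(np.meshgrid(np.arange(560),np.arange(420)),-1).reshape(-1,2);W=world(cc,g)
    m=(np.hypot(*(W[:,:2]-(553,-264)).T)<30)&(W[:,2]>33)&(W[:,2]<46);print('core',m.sum(),W[m].mean(0),W[m].min(0),W[m].max(0))
E
```

```text
[ 612.8 -148.4  106.1] 94.37208800889728
core 55 [ 553.4 -260.8   37.8] [ 538.8 -281.3   33. ] [ 568.5 -242.8   44.7]
core 32 [ 552.6 -266.4   38.2] [ 537.8 -281.    33. ] [ 567.7 -249.7   43.4]
```

View pics/roll.png

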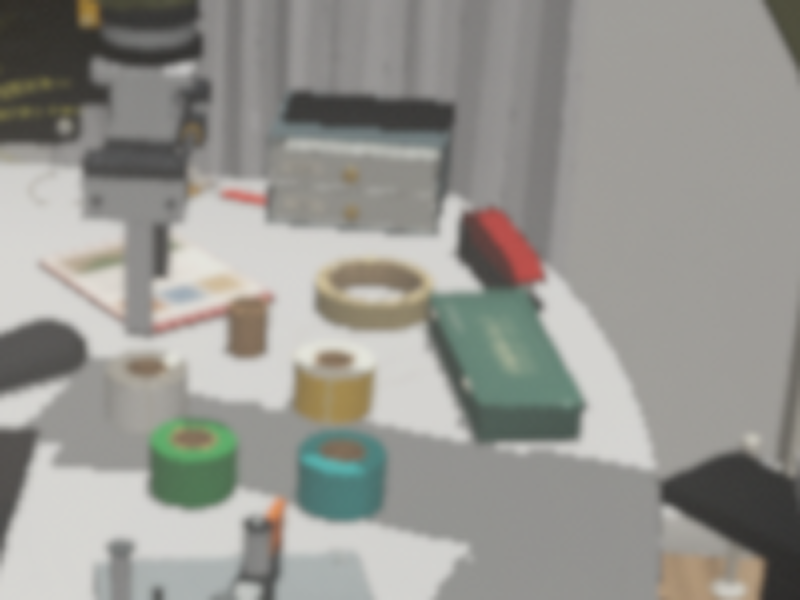

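The core stands upright at (247,327) in the crop. Now the white roll.

>>> {"method": "send_rows", "body": {"plan": [{"travel": [1.5, 0.6, 30], "delta_rot": [0, 0, 0], "fingers": -1}, {"travel": [0, 0, 30], "delta_rot": [0, 0, 0], "fingers": -1}, {"travel": [0, 0, 18], "delta_rot": [0, 0, 0], "fingers": -1}, {"travel": [0, 0, 0], "delta_rot": [0, 0, 0], "fingers": -0.4}, {"travel": [0, 0, 0], "delta_rot": [0, 0, 0], "fingers": 0}, {"travel": [0, 0, 0], "delta_rot": [0, 0, 0], "fingers": 0}, {"travel": [0, 0, 0], "delta_rot": [0, 0, 0], "fingers": 0}], "grip_force": 15}}

```text
clock: 11.18
eef_pos: [614.5, -149.5, 28.5]
eef_rot: [3.141, -0.001, 0.006]
wrist_force: [-1.6, 0.5, 3.9]
finger_gap: 60.1
```

>>> {"method": "send_rows", "body": {"plan": [{"travel": [0, 0, -15], "delta_rot": [0, 0, 0], "fingers": 0}, {"travel": [0, 0, -35], "delta_rot": [0, 0, 0], "fingers": 0}, {"travel": [0, 0, -40], "delta_rot": [0, 0, 0], "fingers": 0}, {"travel": [-11.4, -36.3, 0], "delta_rot": [0, 0, 0], "fingers": 0}, {"travel": [-11.4, -36.3, 0], "delta_rot": [0, 0, 0], "fingers": 0}, {"travel": [-11.4, -36.3, 0], "delta_rot": [0, 0, 0], "fingers": 0}, {"travel": [-11.4, -36.3, 0], "delta_rot": [0, 0, 0], "fingers": 0}, {"travel": [-11.4, -36.3, 0], "delta_rot": [0, 0, 0], "fingers": 0}, {"travel": [-11.4, -36.3, 0], "delta_rot": [0, 0, 0], "fingers": 0}, {"travel": [-11.4, -36.3, 0], "delta_rot": [0, 0, 0], "fingers": 0}, {"travel": [-11.4, -36.3, 0], "delta_rot": [0, 0, 0], "fingers": 0}, {"travel": [-11.4, -36.3, 0], "delta_rot": [0, 0, 0], "fingers": 0}, {"travel": [-11.4, -36.3, 0], "delta_rot": [0, 0, 0], "fingers": 0}, {"travel": [-11.4, -36.3, 0], "delta_rot": [0, 0, 0], "fingers": 0}, {"travel": [0, 0, 0], "delta_rot": [0, 0, 0], "fingers": 0}, {"travel": [0, 0, 0], "delta_rot": [0, 0, 0], "fingers": 0}]}}

```text
clock: 13.18
eef_pos: [486.7, 248.7, 118.2]
eef_rot: [-3.141, -0.001, 0.006]
wrist_force: [0.6, -1.2, -0.4]
finger_gap: 59.9
```

```bash
python3 - <<'E'
from h import *
np.set_printoptions(precision=1,suppress=True)
st=manip.read_state(); print(st['eef_pos'],st['finger_gap'],st['wrist_force'])
for n in('side','top'):
    cc=camera(n)
    print(n,'hub',[(round(d['confidence'],2),tow(cc,d['at'])) for d in tip_of('hub',n)],'rolls',[(round(d['confidence'],2),tow(cc,d['at'])) for d in tip_of('label_roll',n)])
    g=np.stack(np.meshgrid(np.arange(560),np.arange(420)),-1).reshape(-1,2);W=world(cc,g)
    m=(np.hypot(*(W[:,:2]-(489,250)).T)<22)&(W[:,2]>40)&(W[:,2]<52);print('hubtop',m.sum(),W[m].mean(0) if m.any() else 0)
    if n=='side': save(cc,'over',(220,150,380,350),3)
E
```

```text
[486.7 248.7 118.2] 59.88701337362855 [ 0.6 -1.2 -0.4]
side hub [(0.68, array([487.8, 251.6,  23. ])), (0.23, array([525.6, 169.1,  39.4]))] rolls [(0.83, array([488.4, 248.5,  91.9])), (0.62, array([470.1, -37.9,   0.9])), (0.58, array([569.3, -44.6,   3.8]))]
hubtop 57 [490.1 257.2  44.9]
top hub [] rolls [(0.84, array([468.3, -46.8,  -0.9])), (0.65, array([570.3, -50.5,  -1. ]))]
hubtop 0 0
```

View pics/over.png

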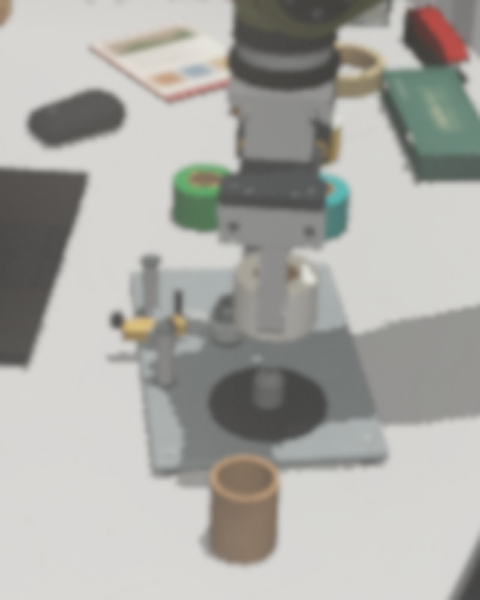

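The white roll is held level at (275,297) above the bare hub at (268,388). I'm aligning it and lowering slowly.

>>> {"method": "send_rows", "body": {"plan": [{"travel": [2.5, -1.4, 15], "delta_rot": [0, 0, 0], "fingers": 0}, {"travel": [0, 0, 15], "delta_rot": [0, 0, 0], "fingers": 0}, {"travel": [0, 0, 8], "delta_rot": [0, 0, 0], "fingers": 0}, {"travel": [0, 0, 4], "delta_rot": [0, 0, 0], "fingers": 0}, {"travel": [0, 0, 4], "delta_rot": [0, 0, 0], "fingers": 0}, {"travel": [0, 0, 0], "delta_rot": [0, 0, 0], "fingers": 0}]}}

```text
clock: 14.22
eef_pos: [489.0, 250.6, 71.6]
eef_rot: [-3.142, -0.0, 0.006]
wrist_force: [0.1, 0.1, -0.4]
finger_gap: 60.0
```

>>> {"method": "send_rows", "body": {"plan": [{"travel": [0, 0, 4], "delta_rot": [0, 0, 0], "fingers": 0}, {"travel": [0, 0, 4], "delta_rot": [0, 0, 0], "fingers": 0}, {"travel": [0, 0, 4], "delta_rot": [0, 0, 0], "fingers": 0}, {"travel": [0, 0, 0], "delta_rot": [0, 0, 0], "fingers": 0}]}}

```text
clock: 14.72
eef_pos: [488.8, 250.5, 59.3]
eef_rot: [3.141, 0.001, 0.006]
wrist_force: [0.4, 0.2, -0.6]
finger_gap: 60.7
```

>>> {"method": "send_rows", "body": {"plan": [{"travel": [0, 0, 4], "delta_rot": [0, 0, 0], "fingers": 0}, {"travel": [0, 0, 4], "delta_rot": [0, 0, 0], "fingers": 0}, {"travel": [0, 0, 2.5], "delta_rot": [0, 0, 0], "fingers": 0}, {"travel": [0, 0, 0], "delta_rot": [0, 0, 0], "fingers": 0}]}}

```text
clock: 15.22
eef_pos: [488.9, 250.5, 48.9]
eef_rot: [3.141, 0.0, 0.006]
wrist_force: [0.1, 0.8, -2.1]
finger_gap: 60.1
```

>>> {"method": "send_rows", "body": {"plan": [{"travel": [0, 0, 0.8], "delta_rot": [0, 0, 0], "fingers": 0}, {"travel": [0, 0, 0], "delta_rot": [0, 0, 0], "fingers": -0.5}, {"travel": [0, 0, 0], "delta_rot": [0, 0, 0], "fingers": -0.8}, {"travel": [0, 0, 0], "delta_rot": [0, 0, 0], "fingers": -0.8}, {"travel": [0, 0, -15], "delta_rot": [0, 0, 0], "fingers": -0.8}, {"travel": [0, 0, -30], "delta_rot": [0, 0, 0], "fingers": -0.8}, {"travel": [0, 0, -40], "delta_rot": [0, 0, 0], "fingers": -0.8}, {"travel": [-15, 30, 0], "delta_rot": [0, 0, 0], "fingers": 0}, {"travel": [-20, 40, 0], "delta_rot": [0, 0, 0], "fingers": 1}, {"travel": [-20, 45, 0], "delta_rot": [0, 0, 5], "fingers": 1}, {"travel": [-10, 45, 0], "delta_rot": [0, 0, 8], "fingers": 1}]}}

```text
clock: 16.6
eef_pos: [420.3, 90.1, 134.4]
eef_rot: [-3.141, -0.001, -0.224]
wrist_force: [0.7, -0.1, 0.3]
finger_gap: 48.1
```

```bash
python3 - <<'E'
from h import *
np.set_printoptions(precision=1,suppress=True)
st=manip.read_state(); print(st['eef_pos'],st['eef_rot']*57.3,st['finger_gap'],st['joints']*57.3)
for n in('side','top'):
    cc=camera(n)
    print(n,[(t,round(d['confidence'],2),tow(cc,d['at'])) for t in('label_roll','pivot','push_tab') for d in tip_of(t,n)])
    g=np.stack(np.meshgrid(np.arange(560),np.arange(420)),-1).reshape(-1,2);W=world(cc,g)
    m=(np.hypot(*(W[:,:2]-(489,250)).T)<40)&(W[:,2]>50)&(W[:,2]<75);P=W[m]
    if m.any():print('roll top',m.sum(),P.mean(0),P.min(0),P.max(0),np.linalg.lstsq(np.c_[P[:,:2]-(489,250),np.ones(len(P))],P[:,2],rcond=None)[0]*[60,60,1])
    if n=='side': save(cc,'loaded',(220,150,380,350),3)
    else: save(cc,'tabtop',(180,180,290,270),6)
E
```

```text
[420.3  90.1 134.4] [-180.    -0.1  -12.9] 48.11732712726522 [  7.2   7.9 111.5  -0.   60.5 110.1]
side [('label_roll', 0.89, array([467. , -38. ,   1.4])), ('label_roll', 0.85, array([489. , 251.7,  21.4])), ('label_roll', 0.59, array([570.2, -40.7,   1.9])), ('pivot', 0.7, array([527.3, 169.8,  38.1])), ('pivot', 0.63, array([507. ,  74.8,  61.6])), ('push_tab', 0.67, array([507.2,  74.9,  59.7]))]
roll top 423 [489.3 257.8  58.7] [459.8 223.8  50. ] [519.  283.7  64.4] [ 0.1 -3.1 59.1]
top [('label_roll', 0.79, array([487.5, 247.6,  19.5])), ('label_roll', 0.78, array([470.1, -46.8,   1.8])), ('label_roll', 0.56, array([572.1, -50.8,   0.1])), ('pivot', 0.77, array([527.1, 164.7,  39.3])), ('pivot', 0.19, array([529.5, 166. ,  -2.6])), ('push_tab', 0.56, array([508.9,  70.3,  63.5])), ('push_tab', 0.17, array([ 716.1, -205.2,    0. ]))]
roll top 248 [488.5 248.3  58.4] [460.1 218.9  50. ] [517.1 277.5  69.4] [ 0.7 -0.1 58.4]
```

View pics/loaded.png

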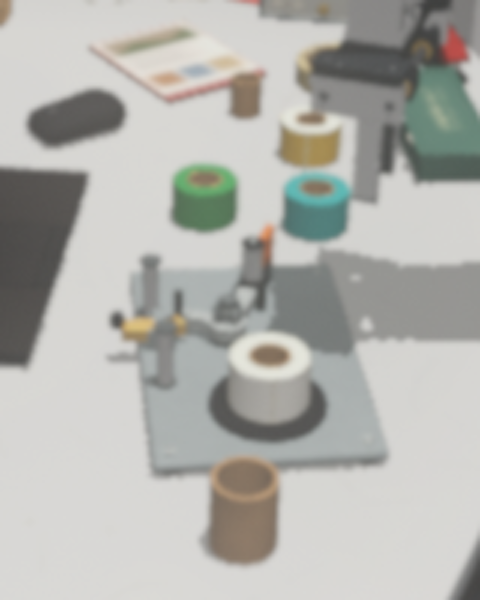

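View pics/tabtop.png

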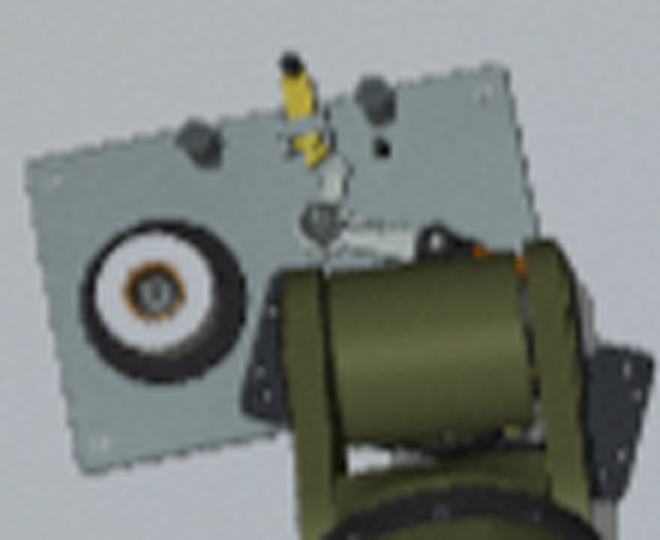

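The white roll lies flat on the turntable: its centre is at (268,360) in the crop, top about 59 mm, axis about (489,250). In the top crop the orange tab is at (500,255) and the pivot at (322,222). I'm moving down in front of the tab with the fingers shut.

>>> {"method": "send_rows", "body": {"plan": [{"travel": [15, -2, 25], "delta_rot": [0, 0, 0], "fingers": 1}, {"travel": [5, 0, 30], "delta_rot": [0, 0, 0], "fingers": 1}, {"travel": [0, 0, 33], "delta_rot": [0, 0, 0], "fingers": 1}, {"travel": [0, 0, 0], "delta_rot": [0, 0, 0], "fingers": 1}, {"travel": [0, 0, 0], "delta_rot": [0, 0, 0], "fingers": 1}]}}

```text
clock: 17.62
eef_pos: [441.5, 89.2, 46.4]
eef_rot: [-3.141, -0.001, -0.22]
wrist_force: [0.4, -0.2, 0.5]
finger_gap: 0.6
```

>>> {"method": "send_rows", "body": {"plan": [{"travel": [20, 1.5, 0], "delta_rot": [0, 0, 0], "fingers": 1}, {"travel": [20, 0, 0], "delta_rot": [0, 0, 0], "fingers": 1}, {"travel": [10, 0, 0], "delta_rot": [0, 0, 0], "fingers": 1}, {"travel": [0, 0, 0], "delta_rot": [0, 0, 0], "fingers": 1}]}}

```text
clock: 18.12
eef_pos: [489.7, 76.4, 45.9]
eef_rot: [-3.141, -0.001, -0.221]
wrist_force: [-0.1, -0.0, 0.2]
finger_gap: 0.5
```

>>> {"method": "send_rows", "body": {"plan": [{"travel": [3, 0, 0], "delta_rot": [0, 0, 0], "fingers": 1}, {"travel": [0, 0, 0], "delta_rot": [0, 0, 0], "fingers": 1}]}}

```text
clock: 18.38
eef_pos: [491.9, 75.8, 45.4]
eef_rot: [3.141, 0.001, -0.221]
wrist_force: [-2.3, -0.1, 1.4]
finger_gap: 0.5
```

>>> {"method": "send_rows", "body": {"plan": [{"travel": [3, 0, 0], "delta_rot": [0, 0, 0], "fingers": 1}, {"travel": [0, 0, 0], "delta_rot": [0, 0, 0], "fingers": 1}]}}

```text
clock: 18.62
eef_pos: [495.2, 75.0, 45.3]
eef_rot: [3.141, 0.0, -0.221]
wrist_force: [-2.8, -0.3, 1.7]
finger_gap: 0.7
```

>>> {"method": "send_rows", "body": {"plan": [{"travel": [8.4, 0.8, 0], "delta_rot": [0, 0, -5], "fingers": 1}, {"travel": [8.4, 0.8, 0], "delta_rot": [0, 0, -5], "fingers": 1}, {"travel": [8.4, 0.8, 0], "delta_rot": [0, 0, -5], "fingers": 1}, {"travel": [8.4, 0.8, 0], "delta_rot": [0, 0, -5], "fingers": 1}, {"travel": [0, 0, 0], "delta_rot": [0, 0, 0], "fingers": 1}]}}

```text
clock: 19.25
eef_pos: [528.1, 69.0, 45.0]
eef_rot: [-3.141, 0.001, 0.129]
wrist_force: [-3.8, 1.5, 0.9]
finger_gap: 0.4
```

>>> {"method": "send_rows", "body": {"plan": [{"travel": [8.4, 0.6, 0], "delta_rot": [0, 0, -5], "fingers": 1}, {"travel": [8.4, 0.6, 0], "delta_rot": [0, 0, -5], "fingers": 1}, {"travel": [8.4, 0.6, 0], "delta_rot": [0, 0, -5], "fingers": 1}, {"travel": [8.4, 0.6, 0], "delta_rot": [0, 0, -5], "fingers": 1}, {"travel": [0, 0, 0], "delta_rot": [0, 0, 0], "fingers": 1}]}}

```text
clock: 19.88
eef_pos: [560.8, 74.8, 44.9]
eef_rot: [-3.141, 0.002, 0.477]
wrist_force: [-7.2, -2.3, 2.6]
finger_gap: 0.6
```

>>> {"method": "send_rows", "body": {"plan": [{"travel": [8.4, 0.5, 0], "delta_rot": [0, 0, -5], "fingers": 1}, {"travel": [7, 0.3, 0], "delta_rot": [0, 0, -4], "fingers": 1}, {"travel": [0, 0, 0], "delta_rot": [0, 0, 0], "fingers": 1}, {"travel": [0, 0, 0], "delta_rot": [0, 0, 0], "fingers": 1}]}}

```text
clock: 20.38
eef_pos: [574.5, 81.1, 45.0]
eef_rot: [3.141, 0.002, 0.633]
wrist_force: [-5.1, -6.7, 1.4]
finger_gap: 0.2
```

```bash
python3 - <<'E'
from h import *
np.set_printoptions(precision=2,suppress=True)
st=manip.read_state(); print(st['eef_pos'],st['eef_rot'],st['wrist_force'],st['joints'])
p=st['eef_pos'][:2]-[527.5,167]; th=np.arctan2(p[1],p[0]); print('phi',th+np.arcsin(12.3/np.hypot(*p))+np.radians(102.1), np.hypot(*p))
for n in('side','top'):
    cc=camera(n)
    print(n,[(t,round(d['confidence'],2),tow(cc,d['at'])) for t in('pivot','push_tab','label_roll','empty_core','spare_roll','tape_roll','mouse') for d in tip_of(t,n)])
    if n=='side': save(cc,'held',(220,150,380,350),3)
E
```

```text
[574.51  81.13  45.04] [3.14 0.   0.63] [-5.12 -6.74  1.4 ] [ 0.08  0.57  1.59 -0.    0.99  1.02]
phi 0.8380055032718189 97.89838397191195
side [('pivot', 0.95, array([526.77, 169.58,  42.05])), ('push_tab', 0.72, array([588.11,  95.32,  54.35])), ('push_tab', 0.19, array([515.15, 182.3 ,   0.55])), ('label_roll', 0.84, array([469.95, -37.67,   2.52])), ('label_roll', 0.6, array([491.33, 249.16,  20.8 ])), ('label_roll', 0.39, array([569.18, -44.01,   2.93])), ('empty_core', 0.76, array([493.68, 383.7 ,  -0.14])), ('empty_core', 0.61, array([ 554.15, -266.53,    3.96])), ('spare_roll', 0.58, array([ 484.15, -178.9 ,   -5.07])), ('tape_roll', 0.59, array([ 462.7 , -354.41,    1.98])), ('mouse', 0.8, array([ 711.32, -203.92,   -1.76]))]
top [('pivot', 0.78, array([527.84, 165.18,  36.19])), ('push_tab', 0.62, array([505.53, 178.98,  -3.9 ])), ('label_roll', 0.77, array([489.35, 246.94,  17.84])), ('label_roll', 0.64, array([472.18, -48.5 ,  -0.18])), ('label_roll', 0.52, array([570.69, -50.82,   0.6 ])), ('empty_core', 0.65, array([ 551.3 , -266.55,   -0.71])), ('empty_core', 0.6, array([493.25, 382.4 ,  -5.71])), ('spare_roll', 0.55, array([ 476.46, -181.98,    0.47])), ('spare_roll', 0.34, array([529.74, 167.32,  -2.93])), ('tape_roll', 0.79, array([ 464.72, -360.76,   -1.27])), ('mouse', 0.73, array([ 716.33, -207.99,    0.38]))]
```

View pics/held.png

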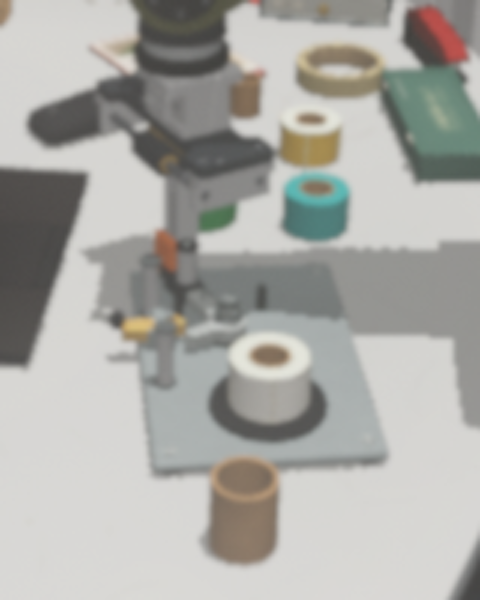

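The tab at (167,250) is held at the back by the closed fingers, about 0.84 to 0.90 rad with roughly 8 N of reaction. The roll is still on the hub and nothing else has moved. I'm handing the job in.

```bash
python3 - <<'E'
from h import *
st=manip.read_state(); print(st['clock'],st['eef_pos'],st['wrist_force']); print(manip.sign_off())
E
```

```text
21.175 [574.4497383   81.08594403  45.04786489] [-4.14046432 -6.4329016   0.9519454 ]
the job is handed in; nothing more can be done
None
```

The job is done and was handed in at 21.2 s, with the arm still holding the tensioner back.

- **Empty core:** I took the smaller core off the hub. It stands upright at about (553, -265).
- **White roll:** It is over the hub and lies flat on the turntable. Its axis is at about (489, 250) and its top at about 59 mm. I let go of it before starting on the tensioner.
- **Tensioner:** I pushed it by the orange tab past the click range and am still holding it. The tool position gives 0.84 rad and the side camera about 0.90 rad; the end stop is at 0.95 and "held back" starts at 0.72. The reaction at the wrist was steady at about 8 N.

**What disagreed:** The two angle readings differ by about 0.06 rad, but both are well past 0.72. In the last check the top camera did not see the tab and put it near (506, 179), so I ignored that reading. I inferred the click from the arm angle, because I did not watch the pawl itself. The reaction force also pointed somewhat to the side of the ideal push direction.

The yellow roll, tape and mouse were found where they started, within camera accuracy. No check failed.

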